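# Transfer the returned row to the outgoing book rack, keeping its order

### The arm

A 7-joint arm with a two-finger parallel gripper is mounted at the origin on a cart in front of the work surface, level with it; the furniture and walls round the work are solid. World frame = base frame: x ahead of the robot, y to its left, z up, the work surface at z = 0. Lengths are in m, angles in rad, forces in N, time in s.
With the tool pointing down it reaches from about 0.4 to 0.85 m from the base axis. Payload 10.4 kg.
Tool frame: the origin (TCP) lies at the very end of the fingers, on their centre line; the grasp point (between the pads) lies 19 mm behind it (manip.grip_point_offset is the z of the grasp point in the tool frame, in m); z points along the fingers, y is the direction in which the jaws open and shut (so a half turn about z gives the same grasp; the last joint's range is limited). The gripper opens to 85 mm and grips with 20 to 120 N. Pads are 22 mm wide; open, the fingers measure 114 mm over their backs; the gripper's body (76 mm by 85 mm) begins 54 mm behind the grasp point. The pads swing forward as they close: fully open they stand 13 mm farther back than shut.
Start: joints at [1.081, 0.332, -0.065, 1.46, 0.022, 1.35, -0.088], TCP at [0.281, -0.558, 0.231] pointing down, gripper open.
Joint ranges: [-2.6, 2.6], [-0.5, 2.12], [-1.47, 1.34], [0.16, 2.42], [-1.27, 4.41], [0.06, 2.06], [-2.6, 2.6]. Speed limits (rad/s): [2.22, 2.22, 2.79, 2.79, 3.14, 3.14, 3.14].

### API

Orientations are given as a unit quaternion [x, y, z, w].
In Python, from workcell import manip, camera, get_calibration, hand_in gives the robot as it stands.
- The arm moves only by the shell command python3 -m pendant 'ROWS' [FORCE]. ROWS is JSON, a list of rows, each a list of 5 numbers: the shift along the tool's x, y, z in units of 40 mm (1.0 is 40 mm), then the turn about the tool's z in units of 6 degrees (1.0 is 6 degrees), then the closure, from 0 (fully open) to 1 (shut). A call has 1 to 5 rows; each row is the pose to reach, as a shift and turn from the pose commanded when the call began, along the tool's axes at that moment; what a row does not reach only later rows make up. A row lasts 1/8 s, in which the tool goes at most 62.5 mm and 10.7 degrees, less where a joint would pass 70% of its speed; a pose out of reach is approached as far as the arm can. A call with a gripper value outside its range is refused whole. The fingers move at their own pace and stop on an object; FORCE is the grip in N (left out, the last holds). Time passes only in rows, so rows that repeat a pose let the fingers close. It gives the time, the measured TCP pose, the force and the opening at its end, in the units of the state.
- manip.get_obs(): the state, without advancing time (a new reading comes with each control period).
- camera(name): name is "scene" or "side" or "wrist"; returns (picture, depth): 420x560x3 uint8, red, green, blue; 420x560 float32, m along the optical axis (not along the pixel's ray), 0 where there is no reading.
- get_calibration(name): a dict with "vfov" (degrees; the focal length in pixels is half the picture's height over the tangent of half this angle, whatever the lens; pixels are square), "cx", "cy" (the principal point, pixels), "position" and "rotation" of the camera in the world. Camera axes: x right, y down, z forward; pixel columns grow to the right and rows downward; lengths in m; the calibration is good to about 2 mm. A picture is of the moment at which its call begins: read the wrist's pose just before it. get_calibration takes no time and is no camera call; for the wrist camera it gives the pose at the moment of the call.
- hand_in(): hands the job in, once; it reports no verdict.
The state is a dict: "clock": time; "joint_pos": joint angles; "joint_velocities": joint speeds; "tau": joint torques, N m; "position": TCP position; "ee_rot": TCP orientation; "ft_force": force on the tool from outside, world axes, zero at the start; "torque": the same for the moment, N m; "grip_width": opening from 0.0 (shut) to 1.0 (fully open).
Only numpy, scipy, OpenCV 4.12 (cv2) and the standard library are available. Lean on these libraries where they do the work, as an engineer would, in place of code of your own. Each camera call takes 0.05 s, during which the arm holds its last target.

### The job

The three books and the disc case in the returns rack are already in shelving order: move them one at a time into the empty outgoing rack beside it so that they stand in the same left-to-right order, one to a bay, with no change of place in the row. Each must end standing upright on the bay floor, spine up as it is now, and about centred front to back; set them down, do not drop them.

Things in the scene. Friction and masses are not known exactly. Their poses are not given: they have to be found in the camera images.
- book_green_mid (a point): hardback book, green cloth, 210 long x 145 tall as it stands x 24 thick, 0.55 kg, the largest and thickest. Point: its middle; lower and upper edge 0.0725 m below and above. Axes: x along the length, y up while it stands (spine up), z through the thickness. Stands in a bay of the returns rack, in no fixed order; take it across the thickness by its upper edge.
- book_ochre_mid (a point): hardback book, ochre cloth, 190 long x 130 tall as it stands x 17 thick, 0.32 kg. Point: its middle; lower and upper edge 0.065 m below and above. Axes: x along the length, y up while it stands (spine up), z through the thickness. Stands in a bay of the returns rack, in no fixed order; take it across the thickness by its upper edge.
- book_blue_mid (a point): hardback book, blue cloth, 180 long x 120 tall as it stands x 14 thick, 0.23 kg, the smallest. Point: its middle; lower and upper edge 0.060 m below and above. Axes: x along the length, y up while it stands (spine up), z through the thickness. Stands in a bay of the returns rack, in no fixed order; take it across the thickness by its upper edge.
- disc_case_mid (a point): closed disc case, black plastic with a grey sleeve, 190 long x 135 tall as it stands x 16 thick, 0.16 kg. Point: its middle; lower and upper edge 0.0675 m below and above. Axes: x along the length, y up while it stands (spine up), z through the thickness. Stands in a bay of the returns rack, in no fixed order; take it across the thickness by its upper edge.
- returns_rack: dark sheet-steel book rack, full at the start: 150 (x) x 236 (y) x 74 mm high, fixed. Origin on the desk under its centre; x to the rear, y along the row to the left, z up. Four bays, centres y = 0.093, 0.031, -0.031, -0.093; floors at z = 0.012, 36 mm wide, widening up to the divider tops at z = 0.074.
- outgoing_rack: like rack, empty, white card on its front, end to end with the returns rack, to its right or left, 290 mm centre to centre: 150 (x) x 236 (y) x 74 mm high, fixed. Origin on the desk under its centre; x to the rear, y along the row to the left, z up. Four bays, centres y = 0.093, 0.031, -0.031, -0.093; floors at z = 0.012, 36 mm wide, widening up to the divider tops at z = 0.074.
Not all that is in view belongs to the job. Leave any pink look-alike of the part that bears book_ochre_mid alone.

How it is judged:
By the outcome, as a careful person would: the job done as asked, in the order asked, and still so for the second after the job is handed in, with the robot touching nothing.
It also fails if it takes over 102 s, if anything falls off the work surface, if the arm or the gripper's body presses on something with over 40 N, if the wrist force passes 120 N, or if a joint passes its speed limit or range.

## Working session

There is one attempt and no reset: what is moved stays moved. The work goes in short steps, Python scripts to look and compute and a shell command to move; the robot and the scene stay as the last step left them, time stands still between calls to the robot, and variables do not carry over. Pictures are saved under pics/ and viewed, and the job is handed in when it is done.

```bash
mkdir -p pics; ls
python3 - <<'E'
from workcell import manip,camera,get_calibration
import cv2
print(manip.get_obs()); print(manip.grip_point_offset)
for n in ["scene","side","wrist"]:
    print(n,get_calibration(n))
    p,d=camera(n); cv2.imwrite(f"pics/{n}0.png",p[:,:,::-1])
    import numpy as np; np.savez(f"pics/{n}0.npz",p=p,d=d)
E
```

```text
pics
{'clock': 0.0, 'joint_pos': array([ 1.08139843,  0.33287477, -0.06468441,  1.46096772,  0.0216229 ,
        1.34991818, -0.08852795]), 'joint_velocities': array([-0.00205545, -0.00157406, -0.00045898, -0.00023087,  0.00190067,
       -0.000275  ,  0.00116857]), 'tau': array([-3.65502219e-04, -6.25462532e+01,  4.89702111e-02, -3.91609168e+01,
        1.62311608e-02,  9.90991888e-03, -8.79982764e-06]), 'position': array([ 0.28107003, -0.55779328,  0.2305015 ]), 'ee_rot': array([ 9.72887487e-01,  2.31277747e-01, -2.17287060e-04, -7.03160280e-04]), 'ft_force': array([-0.28268703,  0.52257686, -0.31709832]), 'torque': array([ 0.01861678, -0.01185297,  0.00616518]), 'grip_width': 0.9995775007544212}
-0.0187
scene {'vfov': 43.759395154046366, 'cx': 283.87917603545026, 'cy': 210.21795766259874, 'position': array([-0.56245068, -0.59149329,  0.80175922]), 'rotation': array([ 0.74813219, -0.43323976,  0.24666793, -0.43790006])}
side {'vfov': 46.45923417878428, 'cx': 283.58519602490634, 'cy': 212.1651147445233, 'position': array([ 0.37786865, -0.91634332,  0.50650323]), 'rotation': array([ 0.83642143, -0.06534207,  0.03540344, -0.54302505])}
wrist {'vfov': 66.06320194359795, 'cx': 281.95855401603006, 'cy': 210.73804798654368, 'position': array([ 0.34044907, -0.52760287,  0.37326939]), 'rotation': array([ 0.8438094 , -0.52027484, -0.06957056,  0.1116231 ])}
```

View pics/scene0.png

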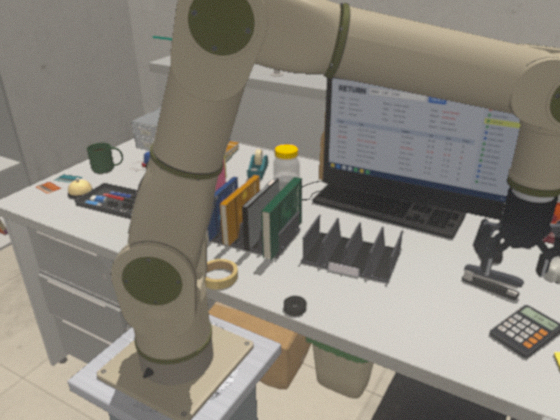

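View pics/side0.png

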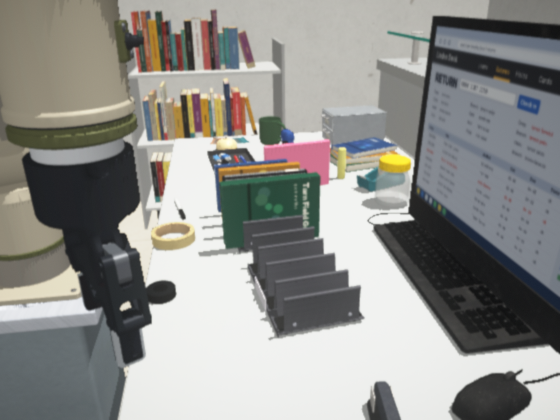

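View pics/wrist0.png

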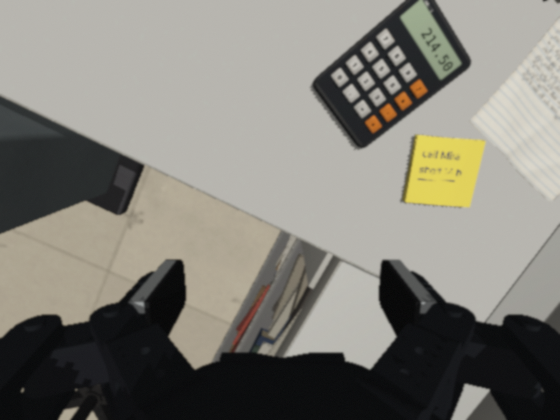

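The scene picture shows, left to right: blue (225,207), ochre (240,210), dark disc case (263,215) and green (283,217) in the returns rack. The empty rack with the white card is on its right (350,250). The pink look-alike stands loose beyond blue (side view 308,165). Next I'll measure the poses from the depth data.

```bash
cat > h.py <<'E'
import numpy as np,cv2
from scipy.spatial.transform import Rotation as R
from workcell import manip,camera,get_calibration
def cloud(d,c):
    f=d.shape[0]/2/np.tan(np.radians(c["vfov"])/2)
    v,u=np.mgrid[:d.shape[0],:d.shape[1]]
    P=np.stack([(u-c["cx"])/f*d,(v-c["cy"])/f*d,d],-1)
    W=P@R.from_quat(c["rotation"]).as_matrix().T+c["position"]
    W[d<=0]=np.nan
    return W
def proj(X,c,h=420):
    f=h/2/np.tan(np.radians(c["vfov"])/2)
    P=(np.asarray(X)-c["position"])@R.from_quat(c["rotation"]).as_matrix()
    return np.stack([P[...,0]/P[...,2]*f+c["cx"],P[...,1]/P[...,2]*f+c["cy"]],-1)
E
python3 - <<'E'
from h import *
for n in ["scene","side"]:
    z=np.load(f"pics/{n}0.npz"); p,d=z["p"],z["d"]; W=cloud(d,get_calibration(n))
    # topdown x 0.2..1.0 , y -0.5..0.6 , 2mm px
    x,y,h=[W[...,i].ravel() for i in range(3)]
    m=(x>.25)&(x<.95)&(y>-.5)&(y<.5)&(h>-.05)&(h<.5)
    im=np.zeros((560,800,3),np.uint8); 
    c=p.reshape(-1,3)[m]; xs=((.95-x[m])*800).astype(int); ys=((.5-y[m])*800).astype(int)
    o=np.argsort(h[m])
    for i in o: im[min(xs[i],559):xs[i]+2,min(ys[i],799):ys[i]+2]=c[i][::-1]
    for k in range(-4,5): cv2.putText(im,f"y{k/10}",(int((.5-k/10)*800),10),0,.35,(0,255,255)); 
    for k in range(3,10): cv2.putText(im,f"x{k/10}",(0,int((.95-k/10)*800)),0,.35,(0,255,255))
    cv2.imwrite(f"pics/top_{n}.png",im)
    print(n,"desk z",np.nanmedian(h[(x>.3)&(x<.7)&(abs(h)<.03)&(y<-.1)]))
E
```

```text
scene desk z 0.0016671378904905554
side desk z -0.00035099861306819857
```

Run:
```python
import cv2
a=cv2.imread("pics/scene0.png")[150:320,180:440]; cv2.imwrite("pics/crop_s.png",cv2.resize(a,None,fx=3,fy=3,interpolation=2))
```

```text
(no output)
```

View pics/top_scene.png

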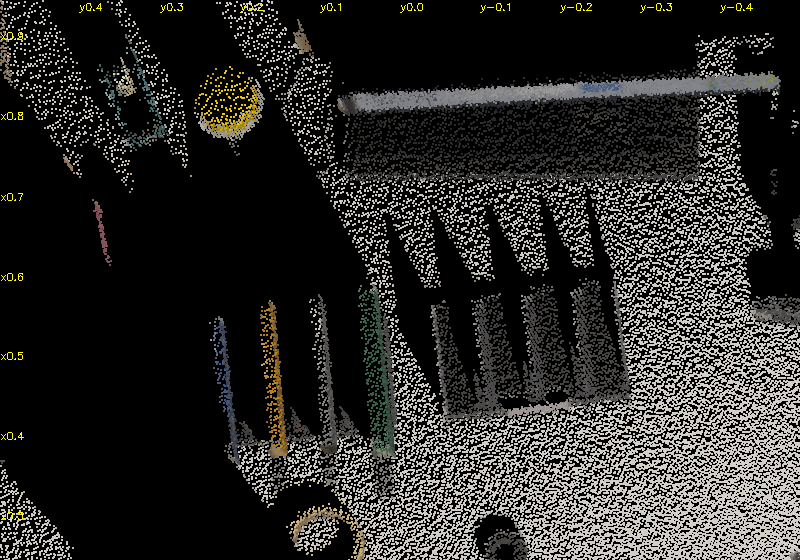

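View pics/top_side.png

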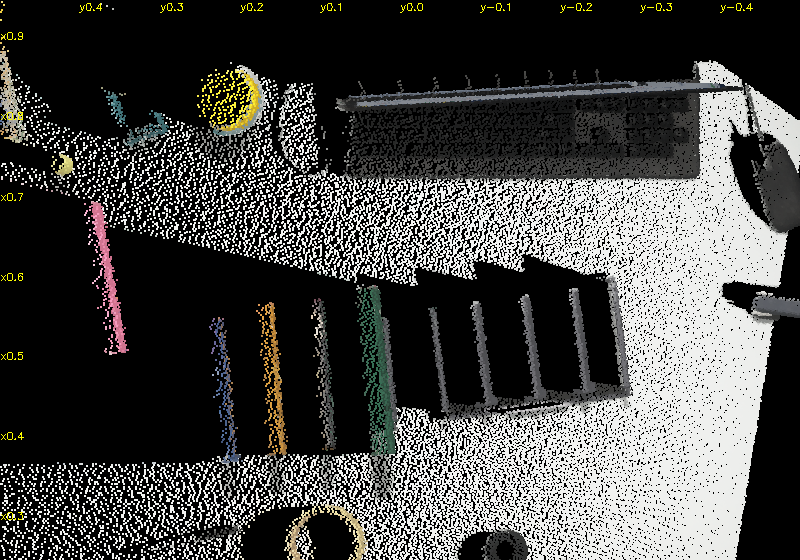

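View pics/crop_s.png

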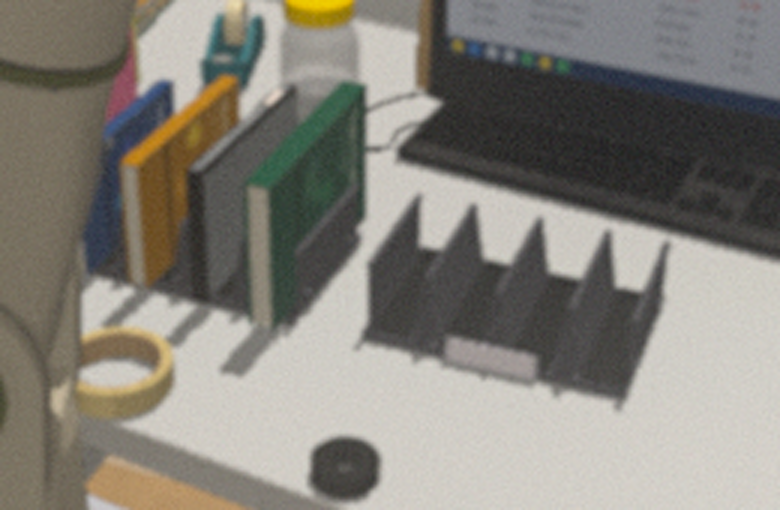

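```bash
cat > fit.py <<'E'
from h import *
def pts(n,tag="0"):
    z=np.load(f"pics/{n}{tag}.npz"); return z["p"].reshape(-1,3),cloud(z["d"],get_calibration(n)).reshape(-1,3)
if __name__=="__main__":
  for n in ["scene","side"]:
    p,W=pts(n); x,y,h=W.T
    print("==",n)
    hsv=cv2.cvtColor(p[None],cv2.COLOR_RGB2HSV)[0]
    box=(x>.35)&(x<.62)
    regs={"blue":(.20,.26),"ochre":(.14,.20),"disc":(.08,.13),"green":(.005,.07)}
    tops={"blue":.132,"ochre":.142,"disc":.147,"green":.157}
    for k,(a,b) in regs.items():
        m=box&(y-0.1*(x-.47)>a-.01)&(y-0.1*(x-.47)<b+.01)&(abs(h-tops[k])<.012)
        # spine-top points
        hh=h[m]; 
        if m.sum()<20: print(k,m.sum()); continue
        t=np.percentile(hh,97); mm=m&(h>t-.006)
        q=np.c_[x[mm],y[mm]]
        A=np.polyfit(q[:,0],q[:,1],1)
        print(k,m.sum(),mm.sum(),"top",round(t,4),"x",np.percentile(q[:,0],[1,99]).round(3),"yaw",np.degrees(np.arctan(A[0])).round(1),"y@.47",np.polyval(A,.47).round(4),"res",np.std(q[:,1]-np.polyval(A,q[:,0])).round(4))
    m=(h>.06)&(h<.085)&(x>.4)&(x<.62)&(y>-.3)&(y<0.0)
    q=W[m]; th=np.radians(np.arange(0,14,.5))
    best=max(th,key=lambda t:np.sum(np.histogram(-q[:,0]*np.sin(t)+q[:,1]*np.cos(t),bins=np.arange(-.4,.1,.002))[0].astype(float)**2))
    s=-q[:,0]*np.sin(best)+q[:,1]*np.cos(best); u=q[:,0]*np.cos(best)+q[:,1]*np.sin(best)
    H,e=np.histogram(s,bins=np.arange(-.4,.1,.004)); print("rack yaw",np.degrees(best),m.sum()); print([(round(e[i]+.002,3),H[i]) for i in range(len(H)) if H[i]>0])
    print("u range",np.percentile(u,[1,99]))
E
python3 fit.py
```

```text
== scene
blue 190 121 top 0.1349 x [0.427 0.551] yaw 6.8 y@.47 0.2199 res 0.0048
ochre 364 251 top 0.1451 x [0.382 0.566] yaw 4.7 y@.47 0.1588 res 0.006
disc 339 210 top 0.1509 x [0.388 0.573] yaw 4.8 y@.47 0.0949 res 0.0047
green 507 377 top 0.1605 x [0.383 0.588] yaw 5.6 y@.47 0.0294 res 0.0076
rack yaw 7.499999999999999 655
[(np.float64(-0.346), np.int64(19)), (np.float64(-0.342), np.int64(61)), (np.float64(-0.338), np.int64(16)), (np.float64(-0.294), np.int64(69)), (np.float64(-0.29), np.int64(51)), (np.float64(-0.286), np.int64(21)), (np.float64(-0.234), np.int64(5)), (np.float64(-0.23), np.int64(93)), (np.float64(-0.226), np.int64(48)), (np.float64(-0.222), np.int64(1)), (np.float64(-0.17), np.int64(71)), (np.float64(-0.166), np.int64(61)), (np.float64(-0.162), np.int64(16)), (np.float64(-0.118), np.int64(16)), (np.float64(-0.114), np.int64(87)), (np.float64(-0.11), np.int64(20))]
u range [0.42343843 0.55353706]
== side
blue 299 275 top 0.1327 x [0.375 0.55 ] yaw 5.7 y@.47 0.2192 res 0.0051
ochre 582 358 top 0.1427 x [0.384 0.569] yaw 4.4 y@.47 0.1575 res 0.006
disc 440 350 top 0.1481 x [0.39  0.575] yaw 4.6 y@.47 0.0934 res 0.0041
green 928 632 top 0.1577 x [0.385 0.59 ] yaw 5.7 y@.47 0.0269 res 0.0082
rack yaw 7.499999999999999 2782
[(np.float64(-0.346), np.int64(63)), (np.float64(-0.342), np.int64(528)), (np.float64(-0.338), np.int64(40)), (np.float64(-0.294), np.int64(223)), (np.float64(-0.29), np.int64(385)), (np.float64(-0.286), np.int64(41)), (np.float64(-0.234), np.int64(26)), (np.float64(-0.23), np.int64(438)), (np.float64(-0.226), np.int64(101)), (np.float64(-0.222), np.int64(5)), (np.float64(-0.174), np.int64(2)), (np.float64(-0.17), np.int64(173)), (np.float64(-0.166), np.int64(308)), (np.float64(-0.162), np.int64(31)), (np.float64(-0.118), np.int64(30)), (np.float64(-0.114), np.int64(316)), (np.float64(-0.11), np.int64(72))]
u range [0.42695068 0.55446813]
```

```bash
python3 -m pendant '[[0,0,-1.5,0,0.4],[1,-1,-2.5,1,0.4],[2.2,-2,-2.5,2,0.4],[3.4,-3,-2.5,3.2,0.4],[4.5,-4,-2.5,3.2,0.4]]'
```

```text
clock: 0.78
position: [0.3697, -0.3346, 0.3313]
ee_rot: [0.998, 0.065, 0.0, 0.0]
ft_force: [1.1, -0.7, -0.4]
grip_width: 0.601
```

```bash
python3 -m pendant '[[0.6,-1.2,0,0,0.4],[1.2,-2.4,0,0,0.4],[1.7,-3.4,0,0,0.4],[1.7,-3.4,0,0,0.4],[1.7,-3.4,0,0,0.4]]'
cat > look.py <<'E'
import sys
from h import *
n,tag=sys.argv[1:3]
o=manip.get_obs(); c=get_calibration(n); p,d=camera(n)
np.savez(f"pics/{n}{tag}.npz",p=p,d=d,pos=c["position"],rot=c["rotation"],tcp=o["position"],q=o["ee_rot"])
cv2.imwrite(f"pics/{n}{tag}.png",p[:,:,::-1])
print(o["position"],o["ee_rot"],o["grip_width"],o["ft_force"])
E
python3 look.py wrist 1
```

```text
clock: 1.4
position: [0.4183, -0.1935, 0.3312]
ee_rot: [0.998, 0.066, -0.0, 0.0]
ft_force: [-0.3, 0.0, -0.3]
grip_width: 0.605
[ 0.41834471 -0.19352432  0.3311931 ] [ 9.97849261e-01  6.55500199e-02 -1.49808357e-04  1.55979320e-04] 0.6046579126013606 [-0.25339321  0.0124372  -0.25764165]
```

View pics/wrist1.png

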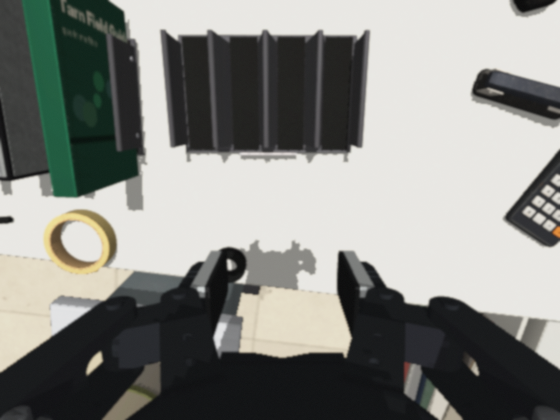

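The wrist view shows the empty rack at (265,92) with floor columns at about x=205, 245, 290 and 335, and green at the left edge. I'll fit the rack from this cloud, then move over the books.

```bash
cat > rack.py <<'E'
from h import *
import sys
z=np.load(f"pics/wrist{sys.argv[1]}.npz"); W=cloud(z["d"],dict(get_calibration("wrist"),position=z["pos"],rotation=z["rot"])).reshape(-1,3)
x,y,h=W.T
ok=np.isfinite(h)
print("desk",np.median(h[ok&(abs(h)<.006)&(x<.6)]))
m=ok&(x>.38)&(x<.65)&(y>-.3)&(y<0.005)
q=W[m&(h>.05)&(h<.09)]; print("tops max",np.percentile(q[:,2],98))
q=W[m&(h>.068)&(h<.09)]
th=np.radians(np.arange(4,11,.1))
best=max(th,key=lambda t:np.sum(np.histogram(-q[:,0]*np.sin(t)+q[:,1]*np.cos(t),bins=np.arange(-.4,.1,.002))[0].astype(float)**2))
print("yaw",np.degrees(best))
c,s=np.cos(best),np.sin(best)
S=-q[:,0]*s+q[:,1]*c; U=q[:,0]*c+q[:,1]*s
for lo in (-.35,-.30,-.24,-.18,-.122):
    k=(S>lo)&(S<lo+.022)
    if k.sum(): print("div",np.median(S[k]).round(4),np.percentile(S[k],[2,98]).round(4),"U",np.percentile(U[k],[1,99]).round(4),k.sum())
f=W[m&(h>.006)&(h<.018)]; S=-f[:,0]*s+f[:,1]*c; U=f[:,0]*c+f[:,1]*s
H,e=np.histogram(S,np.arange(-.36,-.09,.003)); print("floor",[(round(e[i],3),int(H[i])) for i in range(len(H))])
print("floor U",np.percentile(U,[1,5,95,99]).round(4),"z",np.median(f[:,2]))
E
python3 rack.py 1
```

```text
desk -0.0003657607028293708
tops max 0.07502570984396817
yaw 7.1999999999999895
div -0.3368 [-0.3404 -0.3341] U [0.431 0.558] 700
div -0.2846 [-0.2883 -0.2816] U [0.4308 0.5578] 719
div -0.2233 [-0.2266 -0.2198] U [0.4305 0.5577] 704
div -0.162 [-0.1646 -0.1582] U [0.4306 0.5575] 724
div -0.1096 [-0.1121 -0.1057] U [0.4312 0.5574] 715
floor [(np.float64(-0.36), 0), (np.float64(-0.357), 0), (np.float64(-0.354), 0), (np.float64(-0.351), 0), (np.float64(-0.348), 0), (np.float64(-0.345), 0), (np.float64(-0.342), 9), (np.float64(-0.339), 82), (np.float64(-0.336), 289), (np.float64(-0.333), 264), (np.float64(-0.33), 261), (np.float64(-0.327), 263), (np.float64(-0.324), 259), (np.float64(-0.321), 257), (np.float64(-0.318), 258), (np.float64(-0.315), 257), (np.float64(-0.312), 269), (np.float64(-0.309), 248), (np.float64(-0.306), 261), (np.float64(-0.303), 263), (np.float64(-0.3), 229), (np.float64(-0.297), 21), (np.float64(-0.294), 8), (np.float64(-0.291), 8), (np.float64(-0.288), 10), (np.float64(-0.285), 12), (np.float64(-0.282), 14), (np.float64(-0.279), 27), (np.float64(-0.276), 51), (n
[... 944 characters left out ...]
.168), 24), (np.float64(-0.165), 16), (np.float64(-0.162), 15), (np.float64(-0.159), 11), (np.float64(-0.156), 8), (np.float64(-0.153), 12), (np.float64(-0.15), 8), (np.float64(-0.147), 103), (np.float64(-0.144), 257), (np.float64(-0.141), 267), (np.float64(-0.138), 265), (np.float64(-0.135), 249), (np.float64(-0.132), 271), (np.float64(-0.129), 259), (np.float64(-0.126), 260), (np.float64(-0.123), 264), (np.float64(-0.12), 259), (np.float64(-0.117), 265), (np.float64(-0.114), 212), (np.float64(-0.111), 277), (np.float64(-0.108), 20), (np.float64(-0.105), 0), (np.float64(-0.102), 0), (np.float64(-0.099), 0), (np.float64(-0.096), 0)]
floor U [0.4195 0.4241 0.5624 0.5675] z 0.01193663320996824
```

```bash
python3 -m pendant '[[0,-1.4,-0.5,0,0.4],[0,-2.8,-1,0,0.4],[-0.5,-4.2,-1,0,0.4],[-0.5,-5.6,-1,0,0.4],[-0.5,-6.2,-1,0,0.4]]'; python3 -m pendant '[[0,0,0,0,0.4],[0,0,0,0,0.4]]'
python3 look.py wrist 2
```

```text
clock: 2.08
position: [0.3658, 0.0521, 0.3717]
ee_rot: [0.998, 0.066, 0.001, 0.0]
ft_force: [-0.1, -1.7, 0.2]
grip_width: 0.604
clock: 2.33
position: [0.3665, 0.0488, 0.3712]
ee_rot: [0.998, 0.065, -0.0, -0.0]
ft_force: [0.2, 0.4, -0.5]
grip_width: 0.603
[0.36649411 0.04882359 0.37124243] [ 9.97908594e-01  6.46407868e-02 -5.43725578e-05 -5.83491508e-05] 0.603095636928724 [ 0.24761826  0.4046761  -0.5067232 ]
```

View pics/wrist2.png

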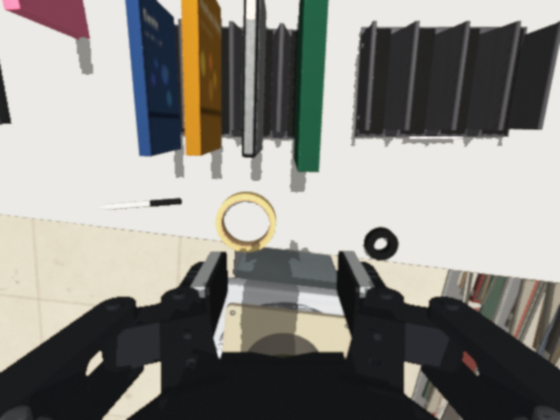

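```bash
cat > books.py <<'E'
from h import *
import sys
def cl(tag):
    z=np.load(f"pics/wrist{tag}.npz"); return cloud(z["d"],dict(get_calibration("wrist"),position=z["pos"],rotation=z["rot"])).reshape(-1,3)
t=np.radians(7.2);c,s=np.cos(t),np.sin(t)
if __name__=="__main__":
  W=cl(sys.argv[1]); W=W[np.isfinite(W[:,2])]
  U=W[:,0]*c+W[:,1]*s; S=-W[:,0]*s+W[:,1]*c; h=W[:,2]
  print("desk",np.median(h[abs(h)<.006]))
  H=dict(blue=(.132,.14,.19),ochre=(.142,.08,.14),disc=(.147,.01,.07),green=(.157,-.05,.01))
  for k,(zt,a,b) in H.items():
    m=(S>a)&(S<b)&(U>.36)&(U<.68)&(abs(h-zt)<.006)
    if m.sum()<30: print(k,m.sum()); continue
    q=np.c_[U[m],S[m]].astype(np.float32)
    r=cv2.minAreaRect(q*1000)
    A=np.polyfit(q[:,0],q[:,1],1)
    print(k,m.sum(),"z",np.median(h[m]).round(4),"U",np.percentile(q[:,0],[.5,99.5]).round(4),"S@.49",np.polyval(A,.49).round(4),"dyaw",np.degrees(np.arctan(A[0])).round(2),"S",np.percentile(q[:,1]-np.polyval(A,q[:,0]),[1,99]).round(4))
  # returns rack tops
  m=(S>-.06)&(S<.19)&(h>.066)&(h<.08)&(U>.4)&(U<.6)
  Hh,e=np.histogram(S[m],np.arange(-.06,.2,.004)); print([(round(e[i]+.002,3),int(Hh[i])) for i in range(len(Hh)) if Hh[i]>3])
  m&=(S>0);print("rack U",np.percentile(U[m],[1,99]))
E
python3 books.py 2
```

```text
desk -0.0003396391144842581
blue 2315 z 0.1319 U [0.4001 0.5598] S@.49 0.1619 dyaw -1.31 S [-0.0065  0.008 ]
ochre 2675 z 0.1419 U [0.4015 0.5567] S@.49 0.101 dyaw -2.63 S [-0.0081  0.009 ]
disc 2492 z 0.1471 U [0.4005 0.5551] S@.49 0.0379 dyaw -2.61 S [-0.0079  0.0088]
green 4013 z 0.157 U [0.3855 0.552 ] S@.49 -0.0273 dyaw -1.34 S [-0.0119  0.0118]
[(np.float64(-0.018), 27), (np.float64(-0.014), 35), (np.float64(0.002), 86), (np.float64(0.006), 303), (np.float64(0.01), 219), (np.float64(0.014), 9), (np.float64(0.026), 26), (np.float64(0.03), 53), (np.float64(0.034), 23), (np.float64(0.062), 18), (np.float64(0.066), 299), (np.float64(0.07), 312), (np.float64(0.074), 52), (np.float64(0.09), 147), (np.float64(0.094), 157), (np.float64(0.098), 53), (np.float64(0.126), 4), (np.float64(0.13), 172), (np.float64(0.134), 136), (np.float64(0.154), 304), (np.float64(0.158), 264)]
rack U [0.40626358 0.57479494]
```

```bash
cat > go.py <<'E'
# go.py U S z yawdeg(world): units from current pose
from h import *
import sys
U,S,z,yaw=map(float,sys.argv[1:5])
t=np.radians(7.2);c,s=np.cos(t),np.sin(t)
o=manip.get_obs(); p=o["position"]; M=R.from_quat(o["ee_rot"]).as_matrix()
X=np.array([U*c-S*s,U*s+S*c,z]); d=M.T@(X-p)/.04
cy=np.degrees(np.arctan2(M[1,0],M[0,0]))
print("target",X.round(4),"units",d.round(2),"turn",round((cy-yaw)/6,2),"| now U,S,z",np.round([p[0]*c+p[1]*s,-p[0]*s+p[1]*c,p[2]],4),"yaw",round(cy,2),"tilt",M[:,2].round(3), "grip",round(o["grip_width"],3),"F",o["ft_force"].round(1),"t",round(o["clock"],2))
E
python3 go.py .4905 -.0273 .116 5.86
```

```text
target [0.4901 0.0344 0.116 ] units [3.02 0.76 6.38] turn 0.26 | now U,S,z [0.3697 0.0025 0.3712] yaw 7.4 tilt [-0.  0. -1.] grip 0.599 F [ 0.9 -0.8  0.9] t 2.38
```

The target for this first lift is green, the rightmost book. It's the thick green one at (312,85) in the wrist view, and its length and 0.157 top height fit. The enlarged scene crop agrees. The pink book at (60,15) stands outside the rack, so I'll leave it alone.

```bash
python3 -m pendant '[[1.3,0.4,0.5,0.26,0.4],[2.6,0.76,1.5,0.26,0.4],[3.02,0.76,2.8,0.26,0.4],[3.02,0.76,3.2,0.26,0.4],[3.02,0.76,3.2,0.26,0.4]]' 50;  python3 go.py .4905 -.0273 .116 5.86; python3 look.py wrist 3
```

```text
clock: 3.0
position: [0.4894, 0.0354, 0.2431]
ee_rot: [0.999, 0.052, -0.001, -0.0]
ft_force: [-0.1, 0.5, 0.4]
grip_width: 0.602
target [0.4901 0.0344 0.116 ] units [0.02 0.03 3.18] turn 0.01 | now U,S,z [ 0.49   -0.0262  0.2431] yaw 5.94 tilt [-0.002  0.    -1.   ] grip 0.602 F [-0.1  0.5  0.4] t 3.0
[0.48940049 0.0353708  0.24311053] [ 9.98657821e-01  5.17858150e-02 -8.81867243e-04 -9.33041232e-05] 0.6017586446123369 [-0.09128448  0.45430296  0.4174676 ]
```

View pics/wrist3.png

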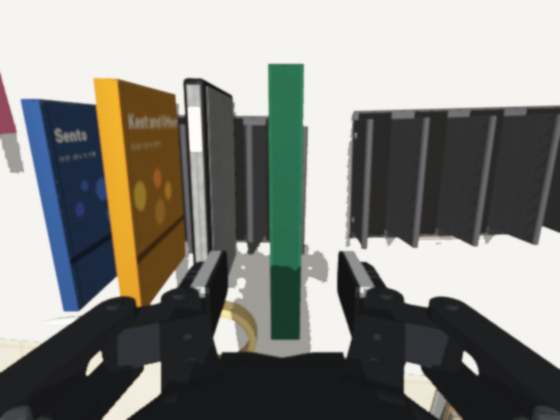

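Green (285,200) stands centred between the fingers (215 and 350), and disc (200) is clear of the left finger. Descending now.

```bash
python3 -m pendant '[[0,0,1,0,0.4],[0,0,2,0,0.4],[0,0,2.8,0,0.4],[0,0,3.18,0,0.4],[0,0,3.18,0,0.4]]' 50;python3 -m pendant '[[0,0,0,0,0.8],[0,0,0,0,1],[0,0,0,0,1],[0,0,0,0,1],[0,0,0,0,1]]' 50;  python3 go.py .4905 -.0273 .116 7.2; python3 look.py wrist 4
```

```text
clock: 3.68
position: [0.4904, 0.0359, 0.117]
ee_rot: [0.999, 0.052, 0.0, 0.0]
ft_force: [0.0, 0.4, -0.3]
grip_width: 0.603
clock: 4.3
position: [0.4912, 0.0358, 0.1178]
ee_rot: [0.999, 0.052, 0.001, 0.0]
ft_force: [-0.2, -2.5, 8.0]
grip_width: 0.277
target [0.4901 0.0344 0.116 ] units [-0.03  0.03  0.04] turn -0.21 | now U,S,z [ 0.4919 -0.0261  0.1178] yaw 5.96 tilt [ 0.003 -0.001 -1.   ] grip 0.277 F [-0.2 -2.5  8. ] t 4.3
[0.4912477  0.03576375 0.11775683] [9.98646904e-01 5.19825395e-02 1.40365493e-03 4.54610948e-04] 0.2772397955172679 [-0.22804044 -2.49029462  8.04619249]
```

View pics/wrist4.png

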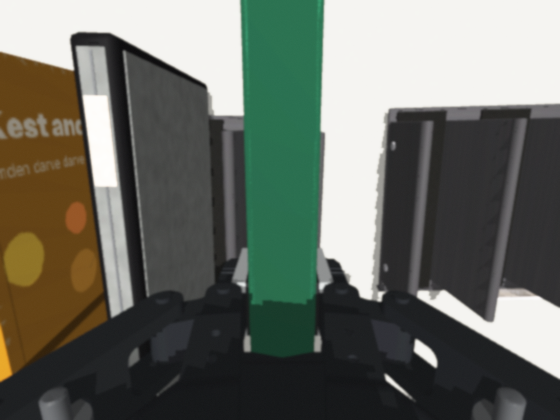

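Green is gripped: the opening is 0.277, or 23.5 mm. Lifting it now and carrying it to the rightmost bay.

```bash
python3 -m pendant '[[0,0,-0.5,0,1],[0,0,-1.2,0,1],[0,0,-2,0,1],[0,0,-2.7,0,1],[0,0,-2.7,0,1]]' 50;  python3 go.py .4945 -.3163 .225 7.2; python3 look.py side 5
```

```text
clock: 4.97
position: [0.4908, 0.0363, 0.2256]
ee_rot: [0.999, 0.052, 0.002, 0.0]
ft_force: [-0.1, -0.1, -6.2]
grip_width: 0.278
target [ 0.5302 -0.2518  0.225 ] units [0.23 7.27 0.02] turn -0.2 | now U,S,z [ 0.4915 -0.0255  0.2256] yaw 5.99 tilt [ 0.003 -0.    -1.   ] grip 0.278 F [-0.1 -0.1 -6.2] t 4.97
[0.49084954 0.03628882 0.22564309] [9.98633913e-01 5.22260933e-02 1.62918326e-03 2.97238643e-04] 0.2784922023897813 [-0.10590375 -0.12837238 -6.22738845]
```

View pics/side5.png

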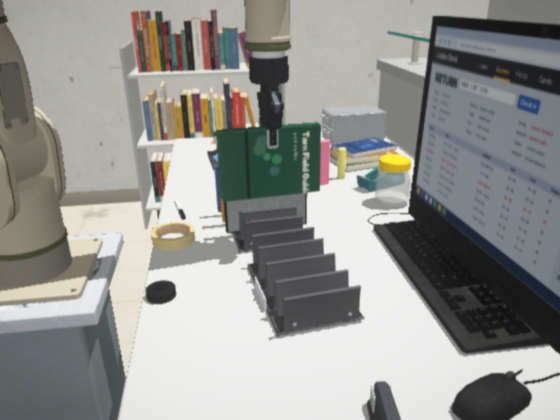

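```bash
python3 -m pendant '[[0,0.8,0,0,1],[0.1,2,0,-0.2,1],[0.2,3.4,0,-0.2,1],[0.2,4.8,0,-0.2,1],[0.27,6,0,-0.2,1]]' 50;  python3 go.py .496 -.3163 .130 7.2
```

```text
clock: 5.65
position: [0.5247, -0.2037, 0.2218]
ee_rot: [0.998, 0.062, -0.001, -0.0]
ft_force: [1.6, 0.8, -4.9]
grip_width: 0.274
target [ 0.5317 -0.2516  0.13  ] units [0.03 1.21 2.29] turn -0.01 | now U,S,z [ 0.495  -0.2678  0.2218] yaw 7.12 tilt [-0.003  0.001 -1.   ] grip 0.274 F [ 1.6  0.8 -4.9] t 5.65
```

```bash
python3 -m pendant '[[0.03,0.6,0,-0.01,1],[0.03,1.1,0,-0.01,1],[0.03,1.21,0,-0.01,1],[0.03,1.21,0,-0.01,1]]' 50;  python3 go.py .496 -.3163 .130 7.2; python3 look.py wrist 6
```

```text
clock: 6.15
position: [0.5332, -0.2482, 0.2239]
ee_rot: [0.998, 0.064, -0.0, -0.0]
ft_force: [-0.1, 0.6, -5.5]
grip_width: 0.274
target [ 0.5317 -0.2516  0.13  ] units [-0.05  0.08  2.35] turn 0.02 | now U,S,z [ 0.4979 -0.313   0.2239] yaw 7.32 tilt [-0.     0.001 -1.   ] grip 0.274 F [-0.1  0.6 -5.5] t 6.15
[ 0.53316646 -0.24818053  0.22392914] [ 9.97962325e-01  6.38049697e-02 -7.17863316e-05 -3.43792925e-04] 0.27437837606115095 [-0.14474101  0.59826627 -5.52276567]
```

View pics/wrist6.png

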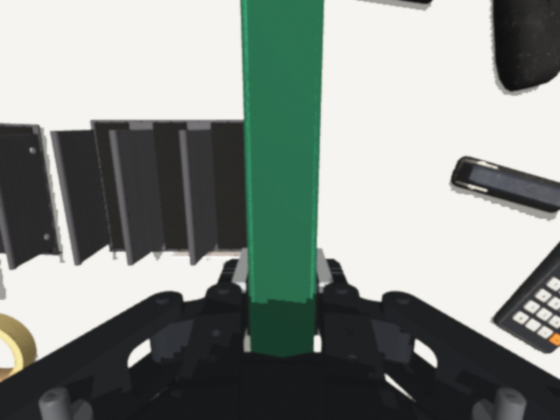

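Green hangs straight in the grip. The last bay is hidden beneath it, and the other bays can be seen at x=85 to 245. Lowering it in stages.

```bash
python3 -m pendant '[[-0.04,0.08,0.5,0.02,1],[-0.04,0.08,1.2,0.02,1],[-0.04,0.08,1.9,0.02,1],[-0.04,0.08,2.3,0.02,1],[-0.04,0.08,2.3,0.02,1]]' 50;  python3 go.py .496 -.3163 .1178 7.2
```

```text
clock: 6.82
position: [0.5315, -0.2519, 0.1315]
ee_rot: [0.998, 0.063, -0.001, -0.0]
ft_force: [-0.3, -0.3, -4.5]
grip_width: 0.27
target [ 0.5317 -0.2516  0.1178] units [ 0.01 -0.01  0.34] turn -0.0 | now U,S,z [ 0.4957 -0.3165  0.1315] yaw 7.18 tilt [-0.001  0.001 -1.   ] grip 0.27 F [-0.3 -0.3 -4.5] t 6.83
```

```bash
python3 -m pendant '[[0,0,0.12,0,1],[0,0,0.2,0,1],[0,0,0.26,0,1],[0,0,0.3,0,1],[0,0,0.3,0,1]]' 50;  python3 go.py .496 -.3163 .1178 7.2; python3 look.py side 7
python3 - <<'E'
import cv2
a=cv2.imread("pics/side7.png")[150:360,180:420]; cv2.imwrite("pics/side7c.png",cv2.resize(a,None,fx=2.8,fy=2.8,interpolation=2))
E
```

```text
clock: 7.45
position: [0.5318, -0.2528, 0.1201]
ee_rot: [0.998, 0.062, -0.0, -0.0]
ft_force: [0.0, 0.4, -4.8]
grip_width: 0.275
target [ 0.5317 -0.2516  0.1178] units [ 0.   -0.03  0.06] turn -0.01 | now U,S,z [ 0.4959 -0.3174  0.1201] yaw 7.12 tilt [-0.  0. -1.] grip 0.275 F [ 0.   0.4 -4.8] t 7.45
[ 0.53179494 -0.25276559  0.12006992] [ 9.98070808e-01  6.20859190e-02 -3.17629881e-05 -8.76249453e-06] 0.27506259413897066 [ 3.86512188e-03  3.91846481e-01 -4.78589933e+00]
```

View pics/side7c.png

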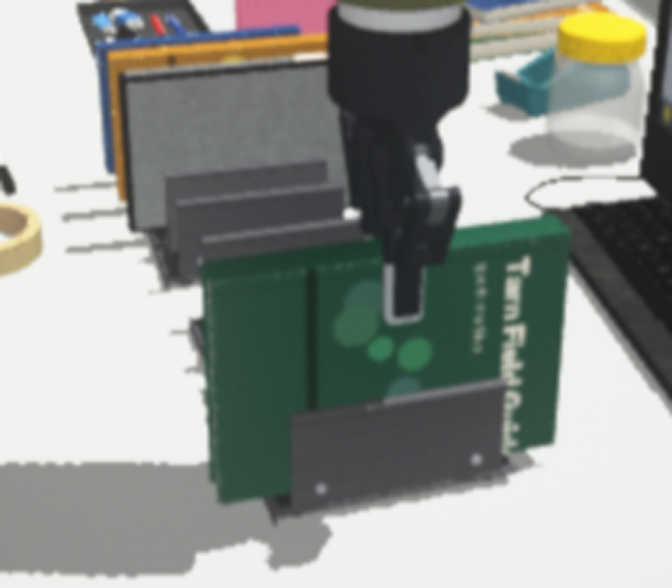

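Green is inside the rightmost bay, just above the floor. Lowering until I feel contact.

```bash
python3 -m pendant '[[0,0,0.05,0,1],[0,0,0.05,0,1]]'; python3 -m pendant '[[0,0,0.04,0,1],[0,0,0.04,0,1]]';python3 go.py .496 -.3163 .1178 7.2
```

```text
clock: 7.75
position: [0.5318, -0.2528, 0.1181]
ee_rot: [0.998, 0.062, 0.0, 0.0]
ft_force: [0.2, 0.2, -5.4]
grip_width: 0.272
clock: 8.0
position: [0.532, -0.253, 0.1179]
ee_rot: [0.998, 0.062, 0.0, 0.0]
ft_force: [-5.7, 1.0, 7.2]
grip_width: 0.278
target [ 0.5317 -0.2516  0.1178] units [-0.   -0.03  0.  ] turn -0.01 | now U,S,z [ 0.4961 -0.3176  0.1179] yaw 7.11 tilt [ 0.    -0.001 -1.   ] grip 0.278 F [-5.7  1.   7.2] t 8.0
```

It's on the floor (Fz went from -5 to +7 N). Releasing and backing off.

```bash
python3 -m pendant '[[0,0,0,0,0.65],[0,0,0,0,0.55],[0,0,0,0,0.5],[0,0,0,0,0.45],[0,0,0,0,0.45]]'; python3 -m pendant '[[0,0,-0.6,0,0.45],[0,0,-1.5,0,0.45],[0,0,-2.5,0,0.45],[0,0,-3.4,0,0.45],[0,0,-3.4,0,0.45]]'; python3 go.py .4955 .0379 .25 4.6; python3 look.py wrist 8; python3 look.py side 8
python3 - <<'E'
import cv2
a=cv2.imread("pics/side8.png")[150:360,180:420]; cv2.imwrite("pics/side8c.png",cv2.resize(a,None,fx=2.8,fy=2.8,interpolation=2))
E
```

```text
clock: 8.62
position: [0.5319, -0.2527, 0.1165]
ee_rot: [0.998, 0.062, 0.0, 0.0]
ft_force: [0.2, 0.7, -0.5]
grip_width: 0.553
clock: 9.25
position: [0.5332, -0.2531, 0.2556]
ee_rot: [0.998, 0.062, 0.002, 0.001]
ft_force: [0.5, -0.8, -0.5]
grip_width: 0.546
target [0.4868 0.0997 0.25  ] units [-0.06 -8.89  0.11] turn 0.42 | now U,S,z [ 0.4973 -0.3179  0.2556] yaw 7.13 tilt [ 0.005 -0.002 -1.   ] grip 0.546 F [ 0.5 -0.8 -0.5] t 9.25
[ 0.53318818 -0.2530505   0.25564826] [0.99806267 0.06216069 0.00228244 0.00132387] 0.5458228014506787 [ 0.48750864 -0.79356805 -0.50872704]
[ 0.53237078 -0.25287928  0.25356674] [9.98067050e-01 6.21352445e-02 9.76933720e-04 6.48607150e-04] 0.5475177887469251 [-0.51950987 -0.27576474 -0.60130716]
```

View pics/wrist8.png

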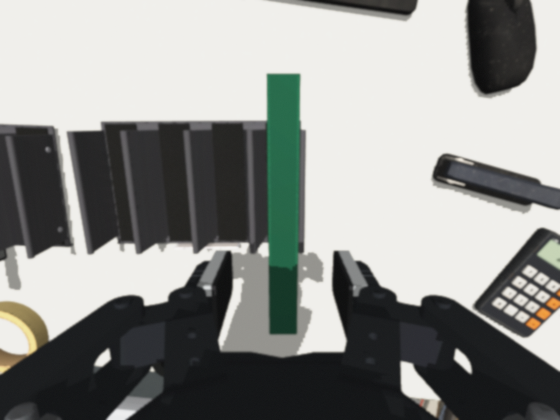

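View pics/side8c.png

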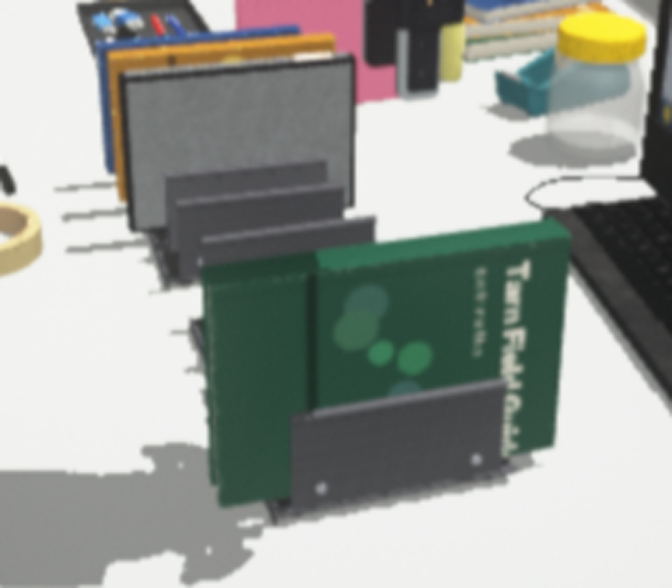

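Green stands upright in the rightmost bay (wrist view x=285). Next is the disc case.

```bash
python3 -m pendant '[[0,-1,0.1,0,0.4],[0,-2.5,0.1,0,0.4],[0,-4,0.1,0.2,0.4],[0,-5.5,0.1,0.42,0.4],[0,-7,0.1,0.42,0.4]]'; python3 go.py .4955 .0379 .25 4.6
```

```text
clock: 9.98
position: [0.496, 0.0267, 0.2473]
ee_rot: [0.999, 0.04, -0.001, 0.0]
ft_force: [1.5, -0.0, -0.3]
grip_width: 0.602
target [0.4868 0.0997 0.25  ] units [-0.08 -1.84 -0.07] turn -0.0 | now U,S,z [ 0.4954 -0.0356  0.2473] yaw 4.57 tilt [-0.002 -0.    -1.   ] grip 0.602 F [ 1.5 -0.  -0.3] t 9.97
```

```bash
python3 -m pendant '[[-0.08,-1.2,0,0,0.4],[-0.08,-1.84,0,0,0.4],[-0.08,-1.84,0,0,0.4],[-0.08,-1.84,0,0,0.4]]'; python3 go.py .4955 .0379 .106 4.6;  python3 look.py wrist 9; sed -i 's/a,b) in H/a,b) in H/' books.py; python3 books.py 9
```

```text
clock: 10.48
position: [0.4879, 0.0971, 0.2476]
ee_rot: [0.999, 0.04, -0.001, 0.0]
ft_force: [1.3, -0.1, -0.2]
grip_width: 0.601
target [0.4868 0.0997 0.106 ] units [-0.01 -0.07  3.54] turn -0.01 | now U,S,z [0.4962 0.0352 0.2476] yaw 4.55 tilt [-0.001 -0.    -1.   ] grip 0.601 F [ 1.3 -0.1 -0.2] t 10.47
[0.48785189 0.09706055 0.24764819] [ 9.99212456e-01  3.96731919e-02 -6.86695240e-04  1.85496246e-04] 0.6006303328474905 [ 1.29161057 -0.07067529 -0.21161114]
desk -0.0003161874909367035
blue 3936 z 0.1319 U [0.4118 0.5781] S@.49 0.1618 dyaw -1.29 S [-0.0063  0.008 ]
ochre 4012 z 0.1419 U [0.4569 0.5898] S@.49 0.1014 dyaw -2.87 S [-0.0083  0.0089]
disc 4946 z 0.147 U [0.4015 0.5874] S@.49 0.0384 dyaw -2.57 S [-0.0083  0.0084]
green 0
[(np.float64(-0.05), 80), (np.float64(-0.046), 443), (np.float64(-0.042), 346), (np.float64(-0.038), 5), (np.float64(0.002), 81), (np.float64(0.006), 430), (np.float64(0.01), 401), (np.float64(0.014), 25), (np.float64(0.062), 22), (np.float64(0.066), 390), (np.float64(0.07), 450), (np.float64(0.074), 91), (np.float64(0.09), 200), (np.float64(0.094), 202), (np.float64(0.098), 63), (np.float64(0.13), 219), (np.float64(0.134), 196), (np.float64(0.154), 496), (np.float64(0.158), 416)]
rack U [0.40582054 0.57833575]
```

View pics/wrist9.png

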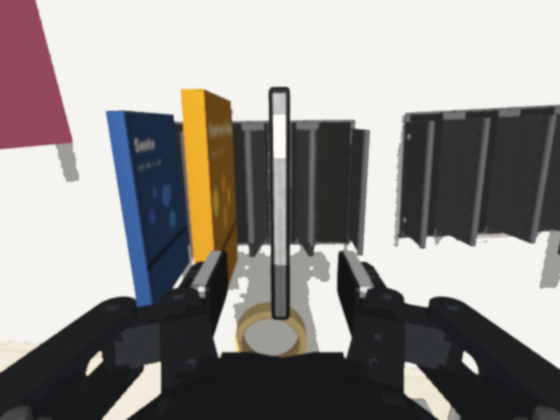

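The disc case, black with a grey sleeve (281,200), is between the fingers with ochre clear at 215. Going down to grip it.

```bash
python3 -m pendant '[[0,-0.07,1,0,0.4],[0,-0.07,2,0,0.4],[0,-0.07,3,0,0.4],[0,-0.07,3.54,0,0.4],[0,-0.07,3.54,0,0.4]]' 40;python3 -m pendant '[[0,0,0,0,0.8],[0,0,0,0,1],[0,0,0,0,1],[0,0,0,0,1],[0,0,0,0,1]]' 40;  python3 go.py .4955 .0379 .106 7.2; python3 -m pendant '[[0,0,-0.5,0,1],[0,0,-1.2,0,1],[0,0,-2,0,1],[0,0,-2.7,0,1],[0,0,-2.7,0,1]]' 40; python3 go.py .4965 -.2543 .215 7.2; python3 look.py side 10
```

```text
clock: 11.15
position: [0.4868, 0.0996, 0.1054]
ee_rot: [0.999, 0.039, -0.002, 0.0]
ft_force: [-1.0, -0.2, 0.2]
grip_width: 0.602
clock: 11.78
position: [0.4887, 0.1008, 0.108]
ee_rot: [0.999, 0.04, 0.001, 0.0]
ft_force: [-0.3, -1.4, 6.8]
grip_width: 0.184
target [0.4868 0.0997 0.106 ] units [-0.05  0.02  0.05] turn -0.44 | now U,S,z [0.4975 0.0388 0.108 ] yaw 4.59 tilt [ 0.002 -0.001 -1.   ] grip 0.184 F [-0.3 -1.4  6.8] t 11.78
clock: 12.4
position: [0.4887, 0.1014, 0.2168]
ee_rot: [0.999, 0.04, 0.002, 0.0]
ft_force: [-0.6, -0.6, -2.1]
grip_width: 0.181
target [ 0.5245 -0.1901  0.215 ] units [0.3  7.33 0.05] turn -0.43 | now U,S,z [0.4976 0.0393 0.2168] yaw 4.61 tilt [ 0.004 -0.    -1.   ] grip 0.181 F [-0.6 -0.6 -2.1] t 12.4
[0.48872669 0.10138693 0.21678025] [9.99189222e-01 4.02183041e-02 1.83845489e-03 8.45476367e-05] 0.1807950866098653 [-0.5676746  -0.63885829 -2.07571645]
```

View pics/side10.png

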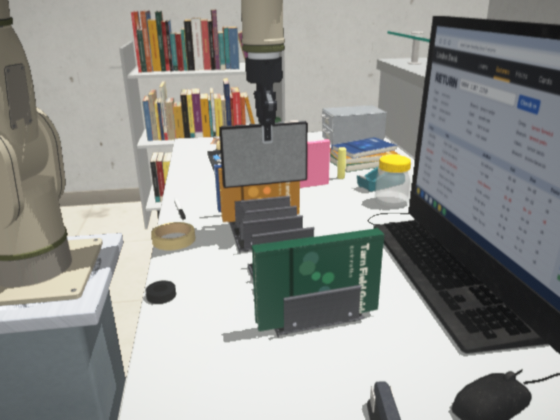

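```bash
python3 -m pendant '[[0,-0.0,0,0,1],[0.1,1.4,0,-0.2,1],[0.2,2.8,0,-0.43,1],[0.2,4.2,0,-0.43,1],[0.3,5.6,0,-0.43,1]]' 40;  python3 go.py .497 -.2545 .215 7.2
```

```text
clock: 13.08
position: [0.5171, -0.1231, 0.2138]
ee_rot: [0.998, 0.063, -0.001, -0.0]
ft_force: [0.7, 0.9, -0.9]
grip_width: 0.184
target [ 0.525  -0.1902  0.215 ] units [-0.01  1.69 -0.03] turn -0.0 | now U,S,z [ 0.4976 -0.1869  0.2138] yaw 7.19 tilt [-0.002  0.    -1.   ] grip 0.184 F [ 0.7  0.9 -0.9] t 13.07
```

```bash
python3 -m pendant '[[0,1,0,0,1],[0,1.6,0,0,1],[0,1.69,0,0,1],[0,1.69,0,0,1]]' 40;  python3 go.py .497 -.2545 .12 7.2; python3 look.py wrist 11
```

```text
clock: 13.58
position: [0.5264, -0.1866, 0.2147]
ee_rot: [0.998, 0.064, -0.0, -0.0]
ft_force: [-0.6, 0.5, -1.9]
grip_width: 0.181
target [ 0.525  -0.1902  0.12  ] units [-0.05  0.09  2.37] turn 0.02 | now U,S,z [ 0.4988 -0.2511  0.2147] yaw 7.29 tilt [-0.     0.001 -1.   ] grip 0.181 F [-0.6  0.5 -1.9] t 13.57
[ 0.52635984 -0.18664558  0.21468402] [ 9.97976824e-01  6.35771247e-02 -8.16025386e-05 -4.48973329e-04] 0.18085456814834733 [-0.55328965  0.46084549 -1.94766121]
```

View pics/wrist11.png

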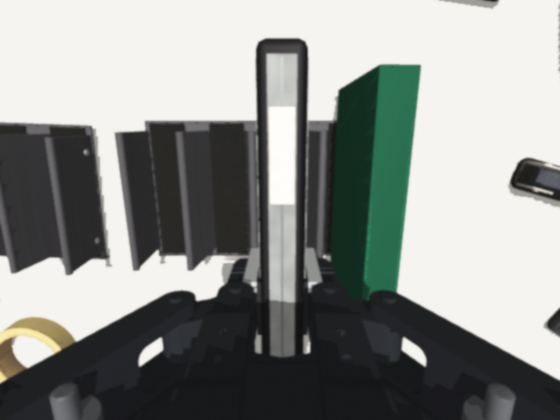

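The disc case hangs between dividers x=255 and 325, with green clear at 375. Lowering.

```bash
python3 -m pendant '[[-0.05,0.09,0.4,0.02,1],[-0.05,0.09,1.0,0.02,1],[-0.05,0.09,1.7,0.02,1],[-0.05,0.09,2.2,0.02,1],[-0.05,0.09,2.37,0.02,1]]' 40; python3 -m pendant '[[0,0,0.1,0,1],[0,0,0.18,0,1],[0,0,0.18,0,1]]' ;python3 go.py .497 -.2545 .108 7.2
```

```text
clock: 14.25
position: [0.5236, -0.1914, 0.1182]
ee_rot: [0.998, 0.062, -0.001, -0.001]
ft_force: [-0.2, -0.1, -1.1]
grip_width: 0.181
clock: 14.62
position: [0.5248, -0.1922, 0.1132]
ee_rot: [0.998, 0.062, 0.0, 0.0]
ft_force: [-0.1, -0.0, -1.1]
grip_width: 0.181
target [ 0.525  -0.1902  0.108 ] units [ 0.01 -0.05  0.13] turn -0.02 | now U,S,z [ 0.4966 -0.2565  0.1132] yaw 7.07 tilt [ 0.001 -0.    -1.   ] grip 0.181 F [-0.1 -0.  -1.1] t 14.62
```

```bash
python3 -m pendant '[[0,-0.04,0.06,-0.02,1],[0,-0.04,0.1,-0.02,1],[0,-0.04,0.1,-0.02,1]]'; python3 -m pendant '[[0,0,0.03,0,1],[0,0,0.03,0,1]]';python3 -m pendant '[[0,0,0.03,0,1],[0,0,0.03,0,1]]';python3 go.py .497 -.2545 .108 7.2
```

```text
clock: 15.0
position: [0.5244, -0.1906, 0.1088]
ee_rot: [0.998, 0.063, -0.0, 0.0]
ft_force: [-0.3, 0.5, -1.1]
grip_width: 0.178
clock: 15.25
position: [0.5246, -0.1908, 0.1081]
ee_rot: [0.998, 0.063, 0.0, 0.0]
ft_force: [-2.5, -1.4, 3.8]
grip_width: 0.182
clock: 15.5
position: [0.5246, -0.1911, 0.108]
ee_rot: [0.998, 0.062, 0.0, 0.001]
ft_force: [-7.3, 1.2, 15.2]
grip_width: 0.183
target [ 0.525  -0.1902  0.108 ] units [ 0.01 -0.02  0.  ] turn -0.01 | now U,S,z [ 0.4966 -0.2553  0.108 ] yaw 7.16 tilt [ 0.001 -0.001 -1.   ] grip 0.183 F [-7.3  1.2 15.2] t 15.5
```

On the floor. Releasing, then moving to ochre.

```bash
python3 -m pendant '[[0,0,-0.03,0,0.75],[0,0,-0.03,0,0.6],[0,0,-0.03,0,0.5],[0,0,-0.03,0,0.5],[0,0,-0.03,0,0.5]]'; python3 -m pendant '[[0,0,-0.6,0,0.5],[0,0,-1.5,0,0.5],[0,0,-2.5,0,0.5],[0,0,-3.4,0,0.5],[0,0,-3.4,0,0.5]]'; python3 look.py wrist 12; python3 go.py .496 .101 .245 4.5
```

```text
clock: 16.12
position: [0.5245, -0.1905, 0.1076]
ee_rot: [0.998, 0.063, -0.0, -0.0]
ft_force: [-0.1, -0.2, -0.2]
grip_width: 0.498
clock: 16.75
position: [0.5258, -0.1909, 0.2467]
ee_rot: [0.998, 0.063, 0.002, 0.001]
ft_force: [0.8, -0.0, -0.3]
grip_width: 0.502
[ 0.52583053 -0.19092378  0.24670032] [0.99803503 0.0626044  0.00230149 0.00121128] 0.502092352291287 [ 0.77674024 -0.04092482 -0.25216479]
target [0.4794 0.1624 0.245 ] units [-0.03 -8.9  -0.02] turn 0.45 | now U,S,z [ 0.4969 -0.2551  0.2447] yaw 7.18 tilt [ 0.002 -0.001 -1.   ] grip 0.501 F [ 0.5  0.5 -0.9] t 16.8
```

View pics/wrist12.png

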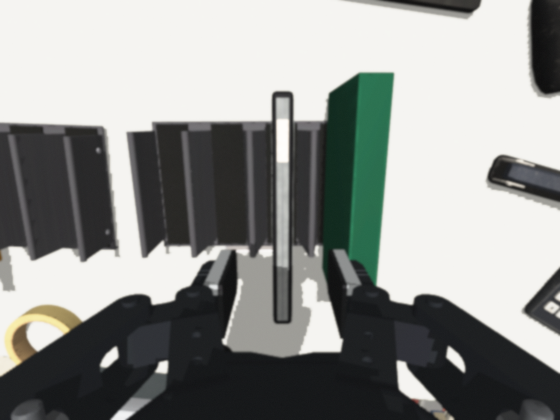

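The disc case stands straight at (283,205), with green at (368,170). Next is ochre.

```bash
python3 -m pendant '[[0,-1,0,0,0.4],[0,-2.5,0,0,0.4],[0,-4,0,0.2,0.4],[0,-5.5,0,0.45,0.4],[0,-7,0,0.45,0.4]]'; python3 go.py .496 .101 .245 4.5
```

```text
clock: 17.42
position: [0.4884, 0.0887, 0.2426]
ee_rot: [0.999, 0.039, -0.001, 0.0]
ft_force: [0.4, -0.0, 0.1]
grip_width: 0.597
target [0.4794 0.1624 0.245 ] units [-0.08 -1.85 -0.06] turn -0.01 | now U,S,z [0.4957 0.0268 0.2426] yaw 4.44 tilt [-0.001 -0.001 -1.   ] grip 0.597 F [ 0.4 -0.   0.1] t 17.43
```

```bash
python3 -m pendant '[[-0.08,-1.2,0,0,0.4],[-0.08,-1.87,0,0,0.4],[-0.08,-1.87,0,0,0.4],[-0.08,-1.87,0,0,0.4]]';  python3 look.py wrist 13; python3 books.py 13|grep -E "blue|ochre"; python3 go.py .496 .101 .101 4.4
```

```text
clock: 17.92
position: [0.4803, 0.1603, 0.2428]
ee_rot: [0.999, 0.039, -0.001, 0.0]
ft_force: [0.7, -0.3, -0.2]
grip_width: 0.596
[0.48034501 0.1602969  0.24283883] [ 9.99252493e-01  3.86515704e-02 -6.41245925e-04  3.17964420e-04] 0.5962140318166448 [ 0.74424136 -0.25824694 -0.1716931 ]
blue 2879 z 0.1319 U [0.4046 0.5781] S@.49 0.1624 dyaw -1.38 S [-0.0067  0.0074]
ochre 5173 z 0.142 U [0.4017 0.5895] S@.49 0.1017 dyaw -2.48 S [-0.0082  0.0084]
target [0.4794 0.1624 0.101 ] units [-0.02 -0.06  3.55] turn -0.0 | now U,S,z [0.4968 0.0986 0.243 ] yaw 4.38 tilt [-0.001 -0.001 -1.   ] grip 0.599 F [-0.6 -1.   0.6] t 17.98
```

View pics/wrist13.png

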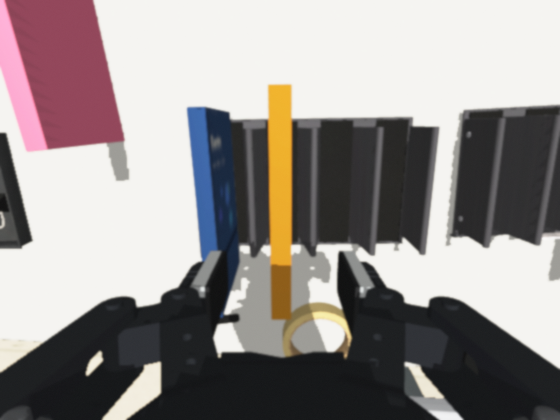

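Ochre (281,200) is between the fingers and sits in the rack. The pink look-alike (65,70) is well to the left. Gripping ochre.

```bash
python3 -m pendant '[[-0.02,-0.07,1,0,0.4],[-0.02,-0.07,2,0,0.4],[-0.02,-0.07,3,0,0.4],[-0.02,-0.07,3.53,0,0.4],[-0.02,-0.07,3.53,0,0.4]]' 45;python3 -m pendant '[[0,0,0,0,0.8],[0,0,0,0,1],[0,0,0,0,1],[0,0,0,0,1],[0,0,0,0,1]]' 45;  python3 go.py .4955 .1014 .101 7.2; python3 -m pendant '[[0,0,-0.5,0,1],[0,0,-1.2,0,1],[0,0,-2,0,1],[0,0,-2.7,0,1],[0,0,-2.7,0,1]]' 45; python3 go.py .4965 -.1925 .21 7.2; python3 look.py side 14
```

```text
clock: 18.6
position: [0.4786, 0.1627, 0.101]
ee_rot: [0.999, 0.038, -0.002, 0.0]
ft_force: [-0.2, -0.4, 0.8]
grip_width: 0.604
clock: 19.23
position: [0.4803, 0.1641, 0.1037]
ee_rot: [0.999, 0.039, 0.001, 0.0]
ft_force: [-1.0, -1.8, 6.6]
grip_width: 0.195
target [0.4789 0.1627 0.101 ] units [-0.04  0.03  0.07] turn -0.46 | now U,S,z [0.4971 0.1026 0.1037] yaw 4.46 tilt [ 0.002 -0.    -1.   ] grip 0.195 F [-1.  -1.8  6.6] t 19.23
clock: 19.85
position: [0.4802, 0.1647, 0.2122]
ee_rot: [0.999, 0.039, 0.002, -0.0]
ft_force: [0.1, -0.4, -3.6]
grip_width: 0.194
target [ 0.5167 -0.1288  0.21  ] units [0.34 7.39 0.06] turn -0.45 | now U,S,z [0.4971 0.1032 0.2122] yaw 4.48 tilt [ 0.004  0.    -1.   ] grip 0.194 F [ 0.1 -0.4 -3.6] t 19.85
[0.48023747 0.16469425 0.21224589] [ 9.99233147e-01  3.91150658e-02  1.76488347e-03 -1.25108784e-04] 0.1937909669367587 [ 0.11474354 -0.36754951 -3.62736705]
```

View pics/side14.png

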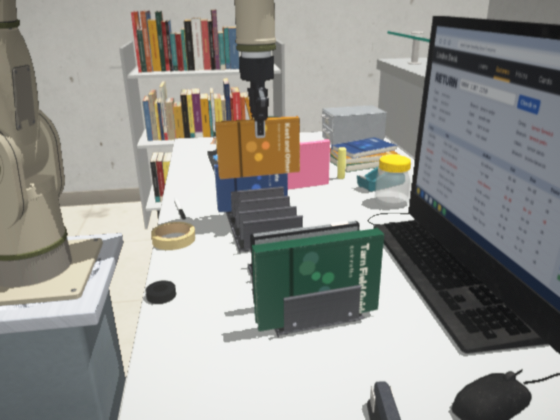

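Ochre is lifted level. Carrying it to the second bay.

```bash
python3 -m pendant '[[0,0.5,0,0,1],[0.1,1.8,0,-0.2,1],[0.2,3.2,0,-0.45,1],[0.2,4.5,0,-0.45,1],[0.3,5.7,0,-0.45,1]]' 45;  python3 go.py .496 -.1925 .21 7.2
```

```text
clock: 20.52
position: [0.5082, -0.0642, 0.2089]
ee_rot: [0.998, 0.062, -0.001, -0.0]
ft_force: [0.6, -0.1, -2.8]
grip_width: 0.194
target [ 0.5162 -0.1288  0.21  ] units [-0.    1.63 -0.03] turn -0.01 | now U,S,z [ 0.4961 -0.1274  0.2089] yaw 7.15 tilt [-0.002 -0.    -1.   ] grip 0.194 F [ 0.6 -0.1 -2.8] t 20.52
```

```bash
python3 -m pendant '[[0,1,0,0,1],[0,1.6,0,0,1],[0,1.66,0,0,1],[0,1.66,0,0,1]]' 45;  python3 go.py .496 -.1925 .115 7.2; python3 look.py wrist 15
```

```text
clock: 21.02
position: [0.517, -0.127, 0.2095]
ee_rot: [0.998, 0.063, -0.001, -0.001]
ft_force: [0.2, 0.6, -3.3]
grip_width: 0.194
target [ 0.5162 -0.1288  0.115 ] units [-0.02  0.04  2.36] turn 0.0 | now U,S,z [ 0.4971 -0.1908  0.2095] yaw 7.23 tilt [-0.001  0.001 -1.   ] grip 0.194 F [ 0.2  0.6 -3.3] t 21.02
[ 0.51704503 -0.12700514  0.20950244] [ 9.98010147e-01  6.30478921e-02 -6.71345146e-04 -5.08449681e-04] 0.1941027846577116 [ 0.18608124  0.61207065 -3.2658806 ]
```

View pics/wrist15.png

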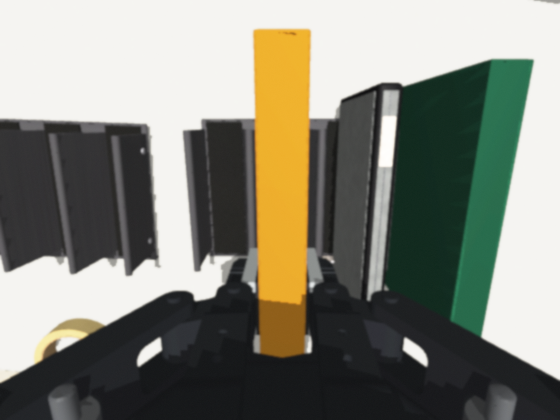

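Ochre hangs between dividers x=250 and 325, and the disc case (365) is clear. Lowering.

```bash
python3 -m pendant '[[-0.02,0.03,0.4,0,1],[-0.02,0.03,1.0,0,1],[-0.02,0.03,1.7,0,1],[-0.02,0.03,2.2,0,1],[-0.02,0.03,2.36,0,1]]' 45; python3 -m pendant '[[0,0,0.1,0,1],[0,0,0.15,0,1],[0,0,0.15,0,1]]' ;python3 go.py .496 -.1925 .1037 7.2
```

```text
clock: 21.7
position: [0.5157, -0.1285, 0.1141]
ee_rot: [0.998, 0.063, -0.001, -0.001]
ft_force: [-0.8, 0.4, -2.0]
grip_width: 0.194
clock: 22.08
position: [0.5171, -0.1293, 0.1105]
ee_rot: [0.998, 0.063, 0.0, 0.0]
ft_force: [-0.1, -0.0, -2.1]
grip_width: 0.191
target [ 0.5162 -0.1288  0.1037] units [-0.02 -0.02  0.17] turn -0.0 | now U,S,z [ 0.4968 -0.1931  0.1105] yaw 7.19 tilt [ 0.001 -0.    -1.   ] grip 0.191 F [-0.1 -0.  -2.1] t 22.07
```

```bash
python3 -m pendant '[[0,-0.01,0.08,0,1],[0,-0.01,0.12,0,1],[0,-0.01,0.12,0,1]]'; python3 -m pendant '[[0,0,0.04,0,1],[0,0,0.04,0,1]]';python3 -m pendant '[[0,0,0.02,0,1],[0,0,0.02,0,1]]';python3 go.py .496 -.1925 .1037 7.2
```

```text
clock: 22.45
position: [0.5167, -0.1289, 0.1052]
ee_rot: [0.998, 0.063, -0.0, 0.0]
ft_force: [-0.3, -0.3, -2.6]
grip_width: 0.193
clock: 22.7
position: [0.5169, -0.129, 0.1038]
ee_rot: [0.998, 0.063, 0.0, 0.0]
ft_force: [0.2, -0.7, -1.3]
grip_width: 0.195
clock: 22.95
position: [0.5169, -0.1291, 0.1037]
ee_rot: [0.998, 0.063, 0.0, 0.0]
ft_force: [-4.5, 0.6, 7.3]
grip_width: 0.19
target [ 0.5162 -0.1288  0.1037] units [-0.02 -0.01  0.  ] turn -0.0 | now U,S,z [ 0.4967 -0.1929  0.1037] yaw 7.18 tilt [ 0.    -0.001 -1.   ] grip 0.19 F [-4.5  0.6  7.3] t 22.95
```

Contact. Releasing.

```bash
python3 -m pendant '[[0,0,-0.02,0,0.75],[0,0,-0.02,0,0.6],[0,0,-0.02,0,0.5],[0,0,-0.02,0,0.5],[0,0,-0.02,0,0.5]]'; python3 -m pendant '[[0,0,-0.6,0,0.5],[0,0,-1.5,0,0.5],[0,0,-2.5,0,0.5],[0,0,-3.4,0,0.5],[0,0,-3.4,0,0.5]]'; python3 look.py wrist 16; python3 go.py .491 .162 .24 5.85
```

```text
clock: 23.58
position: [0.5168, -0.1289, 0.1037]
ee_rot: [0.998, 0.063, 0.0, -0.0]
ft_force: [-0.6, -0.6, -0.9]
grip_width: 0.5
clock: 24.2
position: [0.5182, -0.129, 0.2425]
ee_rot: [0.998, 0.063, 0.002, 0.001]
ft_force: [0.1, 0.2, -0.7]
grip_width: 0.496
[ 0.51817863 -0.12902427  0.24254252] [9.98030936e-01 6.26736523e-02 2.29655612e-03 9.95364409e-04] 0.49606236696893674 [ 0.06030807  0.19513168 -0.73167395]
target [0.4668 0.2223 0.24  ] units [-0.15 -8.87  0.01] turn 0.22 | now U,S,z [ 0.4971 -0.1928  0.2406] yaw 7.18 tilt [ 0.002 -0.001 -1.   ] grip 0.5 F [-0.7  0.4 -0.6] t 24.25
```

View pics/wrist16.png

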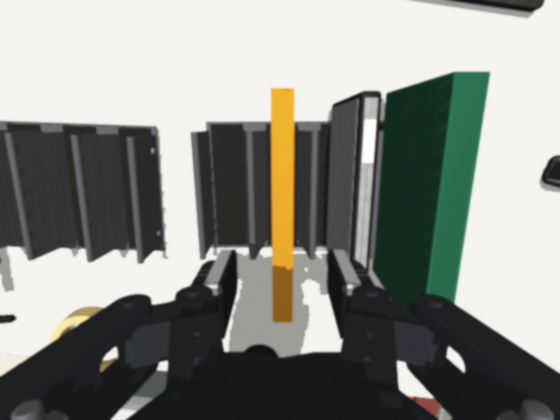

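Ochre stands straight at (283,200). Blue is last.

```bash
python3 -m pendant '[[0,-1,0,0,0.4],[0,-2.5,0,0,0.4],[-0.1,-4,0,0.2,0.4],[-0.15,-5.5,0,0.22,0.4],[-0.15,-7,0,0.22,0.4]]'; python3 go.py .491 .162 .24 5.85
```

```text
clock: 24.88
position: [0.4747, 0.1495, 0.2387]
ee_rot: [0.999, 0.051, -0.001, 0.0]
ft_force: [0.7, 0.8, -0.3]
grip_width: 0.601
target [0.4668 0.2223 0.24  ] units [-0.01 -1.83 -0.03] turn -0.0 | now U,S,z [0.4897 0.0889 0.2387] yaw 5.84 tilt [-0.001 -0.001 -1.   ] grip 0.601 F [ 0.7  0.8 -0.3] t 24.88
```

```bash
python3 -m pendant '[[-0.01,-1.2,0,0,0.4],[-0.01,-1.87,0,0,0.4],[-0.01,-1.87,0,0,0.4],[-0.01,-1.87,0,0,0.4]]';  python3 look.py wrist 17; python3 books.py 17|grep -E "blue"; python3 go.py .491 .162 .091 5.85
```

```text
clock: 25.38
position: [0.4678, 0.2214, 0.2388]
ee_rot: [0.999, 0.051, -0.001, 0.0]
ft_force: [0.6, -0.6, -0.3]
grip_width: 0.601
[0.46778025 0.22136981 0.23882634] [ 9.98710901e-01  5.07543063e-02 -6.33499391e-04  3.68348966e-04] 0.6010816506892649 [ 0.56882036 -0.58566576 -0.32618131]
blue 3831 z 0.132 U [0.4007 0.5777] S@.49 0.163 dyaw -1.33 S [-0.0069  0.0069]
target [0.4668 0.2223 0.091 ] units [-0.02 -0.04  3.7 ] turn -0.01 | now U,S,z [0.492  0.1607 0.239 ] yaw 5.77 tilt [-0.001 -0.001 -1.   ] grip 0.598 F [-0.6  0.2 -0.1] t 25.43
```

View pics/wrist17.png

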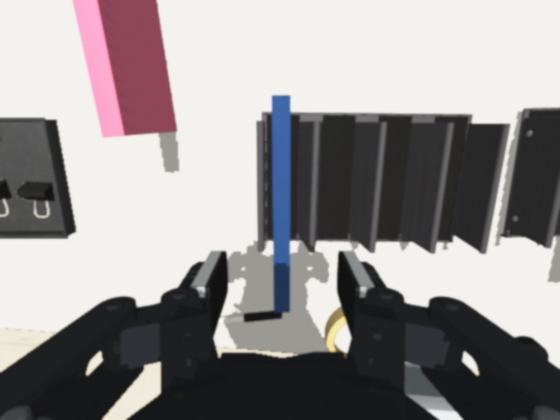

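Blue (281,200) is between the fingers, with pink (125,65) well clear. Gripping blue.

```bash
python3 -m pendant '[[-0.04,-0.06,1,0,0.4],[-0.04,-0.06,2,0,0.4],[-0.04,-0.06,3,0,0.4],[-0.04,-0.06,3.65,0,0.4],[-0.04,-0.06,3.65,0,0.4]]' 40;python3 -m pendant '[[0,0,0,0,0.8],[0,0,0,0,1],[0,0,0,0,1],[0,0,0,0,1],[0,0,0,0,1]]' 40;  python3 go.py .4895 .163 .093 7.2; python3 -m pendant '[[0,0,-0.5,0,1],[0,0,-1.2,0,1],[0,0,-2,0,1],[0,0,-2.7,0,1],[0,0,-2.7,0,1]]' 40; python3 go.py .496 -.1303 .21 7.2; python3 look.py side 18
```

```text
clock: 26.05
position: [0.4651, 0.2229, 0.092]
ee_rot: [0.999, 0.05, -0.002, 0.001]
ft_force: [-0.1, 0.1, -0.7]
grip_width: 0.598
clock: 26.68
position: [0.4668, 0.2249, 0.095]
ee_rot: [0.999, 0.051, 0.001, -0.0]
ft_force: [-0.2, -1.7, 8.1]
grip_width: 0.161
target [0.4652 0.2231 0.093 ] units [-0.05  0.04  0.05] turn -0.23 | now U,S,z [0.4914 0.1646 0.095 ] yaw 5.85 tilt [ 0.002  0.    -1.   ] grip 0.161 F [-0.2 -1.7  8.1] t 26.68
clock: 27.3
position: [0.4668, 0.2256, 0.2046]
ee_rot: [0.999, 0.051, 0.002, -0.0]
ft_force: [0.3, -0.1, -2.2]
grip_width: 0.158
target [ 0.5084 -0.0671  0.21  ] units [ 0.29  7.39 -0.14] turn -0.22 | now U,S,z [0.4914 0.1653 0.2046] yaw 5.88 tilt [ 0.004  0.001 -1.   ] grip 0.158 F [ 0.3 -0.1 -2.2] t 27.3
[0.46682338 0.22558906 0.204617  ] [ 9.98680049e-01  5.13152641e-02  2.16864899e-03 -4.46960045e-04] 0.15825553356320313 [ 0.30102226 -0.12576088 -2.1808461 ]
```

View pics/side18.png

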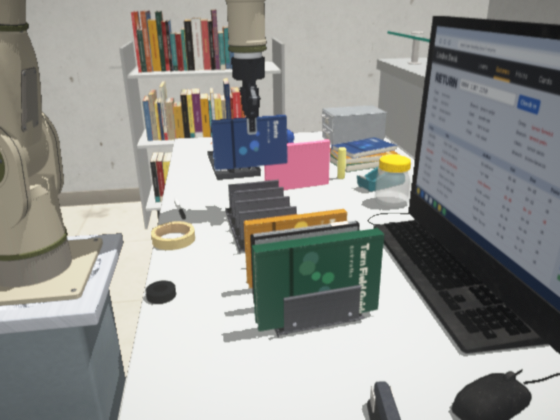

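```bash
python3 -m pendant '[[0,0.5,0,0,1],[0.1,1.8,0,-0.2,1],[0.2,3.2,0,-0.22,1],[0.2,4.5,0,-0.22,1],[0.29,5.7,0,-0.22,1]]' 40;  python3 go.py .496 -.1303 .205 7.2
```

```text
clock: 27.98
position: [0.5, -0.0029, 0.2009]
ee_rot: [0.998, 0.062, -0.001, 0.0]
ft_force: [0.2, 0.6, -1.3]
grip_width: 0.158
target [ 0.5084 -0.0671  0.205 ] units [ 0.01  1.62 -0.1 ] turn -0.01 | now U,S,z [ 0.4957 -0.0656  0.2009] yaw 7.16 tilt [-0.001 -0.    -1.   ] grip 0.158 F [ 0.2  0.6 -1.3] t 27.98
```

```bash
python3 -m pendant '[[0,1,0,0,1],[0,1.6,0,0,1],[0,1.66,0,0,1],[0,1.66,0,0,1]]' 40;  python3 go.py .496 -.1303 .107 7.2; python3 look.py wrist 19
```

```text
clock: 28.48
position: [0.5087, -0.0657, 0.2012]
ee_rot: [0.998, 0.063, -0.0, -0.0]
ft_force: [0.3, 0.3, -0.9]
grip_width: 0.155
target [ 0.5084 -0.0671  0.107 ] units [-0.01  0.04  2.36] turn 0.01 | now U,S,z [ 0.4964 -0.1289  0.2012] yaw 7.24 tilt [-0.001  0.001 -1.   ] grip 0.155 F [ 0.3  0.3 -0.9] t 28.48
[ 0.50868642 -0.06569682  0.20121487] [ 9.98006208e-01  6.31132441e-02 -4.41890407e-04 -3.63132726e-04] 0.15535059959311873 [ 0.26643956  0.28047623 -0.94685367]
```

View pics/wrist19.png

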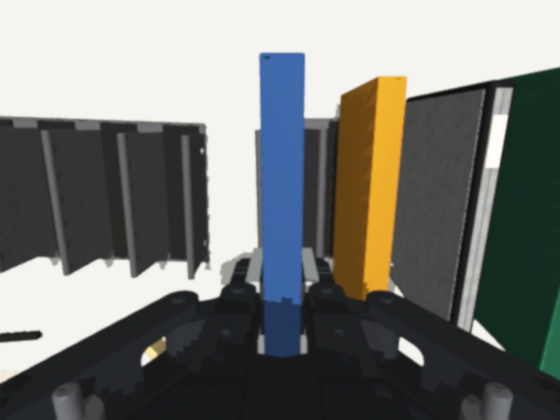

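Blue hangs over the leftmost bay, between dividers x=260 and 325. Lowering.

```bash
python3 -m pendant '[[-0.01,0.03,0.4,0,1],[-0.01,0.03,1.0,0,1],[-0.01,0.03,1.7,0,1],[-0.01,0.03,2.2,0,1],[-0.01,0.03,2.36,0,1]]' 40; python3 -m pendant '[[0,0,0.1,0,1],[0,0,0.17,0,1],[0,0,0.17,0,1]]' ;python3 go.py .496 -.1303 .095 7.2
```

```text
clock: 29.15
position: [0.5077, -0.0672, 0.1054]
ee_rot: [0.998, 0.063, -0.001, -0.0]
ft_force: [0.6, 0.5, -1.2]
grip_width: 0.156
clock: 29.52
position: [0.509, -0.0681, 0.1008]
ee_rot: [0.998, 0.063, 0.0, 0.0]
ft_force: [-0.5, 0.7, -1.5]
grip_width: 0.157
target [ 0.5084 -0.0671  0.095 ] units [-0.01 -0.03  0.15] turn -0.0 | now U,S,z [ 0.4965 -0.1313  0.1008] yaw 7.18 tilt [ 0.001 -0.    -1.   ] grip 0.157 F [-0.5  0.7 -1.5] t 29.52
```

```bash
python3 -m pendant '[[0,-0.02,0.07,0,1],[0,-0.02,0.11,0,1],[0,-0.02,0.11,0,1]]'; python3 -m pendant '[[0,0,0.03,0,1],[0,0,0.03,0,1]]';python3 -m pendant '[[0,0,0.03,0,1],[0,0,0.03,0,1]]';python3 go.py .496 -.1303 .095 7.2
```

```text
clock: 29.9
position: [0.5086, -0.0672, 0.096]
ee_rot: [0.998, 0.063, -0.0, -0.0]
ft_force: [-0.9, 0.4, -1.5]
grip_width: 0.162
clock: 30.15
position: [0.5088, -0.0673, 0.0951]
ee_rot: [0.998, 0.063, 0.0, 0.0]
ft_force: [-0.3, -0.2, 0.5]
grip_width: 0.161
clock: 30.4
position: [0.5089, -0.0674, 0.095]
ee_rot: [0.998, 0.063, 0.0, 0.0]
ft_force: [-8.1, 0.2, 15.9]
grip_width: 0.16
target [ 0.5084 -0.0671  0.095 ] units [-0.01 -0.01  0.  ] turn -0.0 | now U,S,z [ 0.4964 -0.1306  0.095 ] yaw 7.17 tilt [ 0.    -0.001 -1.   ] grip 0.16 F [-8.1  0.2 15.9] t 30.4
```

```bash
python3 -m pendant '[[0,0,-0.03,0,0.75],[0,0,-0.03,0,0.6],[0,0,-0.03,0,0.5],[0,0,-0.03,0,0.5],[0,0,-0.03,0,0.5]]'; python3 -m pendant '[[0,0,-0.6,0,0.5],[0,0,-1.5,0,0.5],[0,0,-2.5,0,0.5],[0,0,-3.6,0,0.5],[0,0,-4.5,0,0.5]]'; python3 -m pendant '[[-1,0.5,-0.5,0,0.5],[-2,1.2,-1,0,0.5],[-2.8,2.2,-1.3,0,0.5],[-2.8,2.6,-1.3,0,0.5],[-2.8,2.6,-1.3,0,0.5]]'; python3 -m pendant '[[0,0,0,0,0.5],[0,0,0,0,0.5]]'; python3 look.py wrist 20; python3 look.py side 20; python3 look.py scene 20
```

```text
clock: 31.02
position: [0.5087, -0.0672, 0.0948]
ee_rot: [0.998, 0.063, -0.0, 0.0]
ft_force: [-0.9, -0.3, -0.7]
grip_width: 0.501
clock: 31.65
position: [0.5088, -0.0671, 0.2767]
ee_rot: [0.998, 0.063, 0.001, 0.0]
ft_force: [0.3, -0.1, -0.5]
grip_width: 0.496
clock: 32.28
position: [0.4108, -0.1847, 0.3265]
ee_rot: [0.998, 0.062, -0.0, -0.0]
ft_force: [-0.7, 0.3, -0.3]
grip_width: 0.499
clock: 32.52
position: [0.4111, -0.1831, 0.3266]
ee_rot: [0.998, 0.064, -0.0, -0.0]
ft_force: [-1.2, 0.4, -0.4]
grip_width: 0.497
[ 0.41109598 -0.18310828  0.32661594] [ 9.97961205e-01  6.38227708e-02 -1.79542580e-04 -2.33541649e-04] 0.49671843044100483 [-1.23908404  0.39055631 -0.42109303]
[ 0.41101513 -0.18332524  0.32669129] [ 9.97971893e-01  6.36557343e-02 -1.47699641e-04 -1.63637395e-04] 0.4997081452079856 [ 0.14478459 -0.52360174 -0.01066562]
[ 0.41093719 -0.18354883  0.32674376] [ 9.97985300e-01  6.34454096e-02 -8.25001624e-05 -1.17006297e-04] 0.5026341706593819 [0.01728037 0.23058812 0.36787489]
```

View pics/wrist20.png

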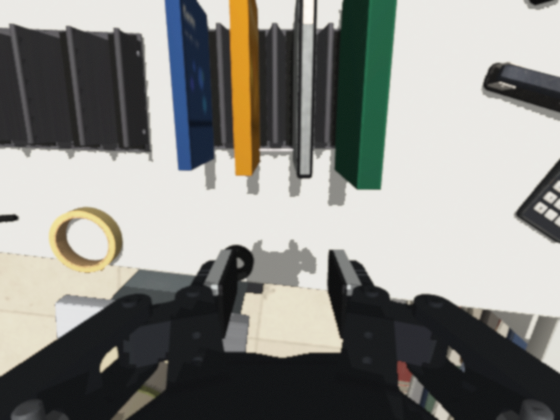

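View pics/side20.png

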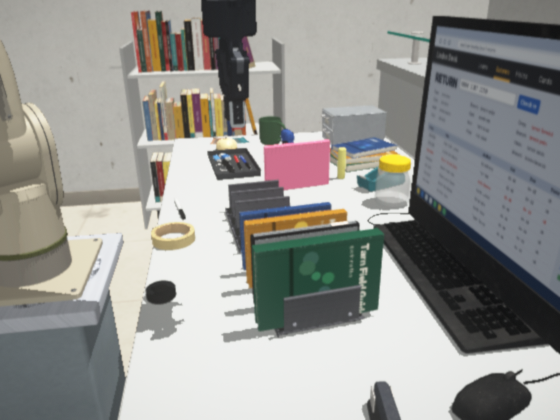

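Run:
```python
from books import *
W=cl("20"); W=W[np.isfinite(W[:,2])]
U=W[:,0]*c+W[:,1]*s; S=-W[:,0]*s+W[:,1]*c; h=W[:,2]
for k,(zt,a,L) in dict(blue=(.132,-.1303,.18),ochre=(.142,-.1923,.19),disc=(.147,-.2543,.19),green=(.157,-.3163,.21)).items():
    m=(abs(S-a)<.03)&(U>.35)&(U<.65)&(abs(h-zt)<.005)
    A=np.polyfit(U[m],S[m],1); e=np.percentile(U[m],[.3,99.7])
    print(k,m.sum(),"z",np.median(h[m]).round(4),"U",e.round(4),"mid by front edge",(e[0]+L/2).round(4),"dS",(np.polyval(A,.494)-a).round(4),"dyaw",np.degrees(np.arctan(A[0])).round(2))
```

```text
blue 2673 z 0.132 U [0.4042 0.5608] mid by front edge 0.4942 dS -0.0003 dyaw -0.19
ochre 3226 z 0.142 U [0.4006 0.5576] mid by front edge 0.4956 dS -0.0002 dyaw -0.1
disc 3083 z 0.1471 U [0.3993 0.556 ] mid by front edge 0.4943 dS 0.0001 dyaw -0.15
green 5201 z 0.157 U [0.3892 0.5529] mid by front edge 0.4942 dS -0.0005 dyaw -0.21
```

The wrist view shows blue (190), ochre (245), disc (305) and green (362) standing in that order. Top heights put all four on the bay floors, and each is within 1 mm of its bay centre and 2 mm front to back. The pink book hasn't been touched and the gripper is clear, so I'm handing in.

```bash
python3 -c "
from workcell import hand_in; print(hand_in())"
```

```text
the job is handed in; nothing more can be done
None
```

I moved the green book, the disc case, the ochre book and the blue book one at a time into the outgoing rack. They stand in their original left-to-right order: blue, ochre, disc case, green. Each was lowered until it touched the bay floor and then released, and the job was handed in at about 33 s of the 102 s allowed.

**Last checks (wrist depth and side view, before hand-in):**
- **Height:** the top edges measured 0.132, 0.142, 0.147 and 0.157 m (blue to green), which is what they should be standing upright on the floor.
- **Position:** each is within about 0.5 mm of its bay centre, within about 1.5 mm of centre front to back, and within 0.3° of the rack's direction. The front-to-back figure comes from each item's front edge and stated length, because the rear ends were cut off in that last picture.
- **Forces:** the highest wrist force I saw was about 18 N, as the items were set down.
- **Surroundings:** nothing fell, the pink look-alike was left alone, and the gripper was clear of everything.

No check failed or disagreed. I could not look again after handing in.

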